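# Pack the inspection caddy

## Robot

A 6-joint arm with a two-finger parallel gripper is mounted at the origin on a cart in front of the work surface, level with it; the furniture and walls round the work are solid. World frame = base frame: x ahead of the robot, y to its left, z up, the work surface at z = 0. Lengths are in m, angles in rad, forces in N, time in s.
With the tool pointing down it reaches from about 0.25 to 0.775 m from the base axis. Payload 8.9 kg.
Tool frame: the origin (TCP) lies at the very end of the fingers, on their centre line; the grasp point (between the pads) lies 19 mm behind it; z points along the fingers, y is the line along which they close (so a half turn about z gives the same grasp; the last joint's range is limited). The gripper opens to 85 mm and grips with 20 to 120 N. Pads are 22 mm wide; open, the fingers measure 114 mm over their backs; the gripper's body (76 mm by 85 mm) begins 54 mm behind the grasp point. The pads swing forward as they close: fully open they stand 13 mm farther back than shut.
Start: joints at [-1.289, 0.291, -0.153, 1.127, 0, 1.431], TCP at [0.214, -0.479, 0.231] pointing down, gripper open.
Joint ranges: [-2.52, 2.52], [-0.91, 1.74], [-1.3, 1.37], [-1.96, 2.02], [-1.52, 1.47], [-3.14, 3.14]. Speed limits (rad/s): [2.22, 2.22, 2.79, 3.14, 3.14, 3.14].

## Interface

Orientations are given as a 3x3 rotation matrix whose columns are the frame's x, y, z axes.
In Python, from cell import robot gives the robot as it stands.
- The arm moves only by the tool jog_arm, never from a script. Its argument "deltas" is a list of rows, each an object with "xyz": the shift along the tool's x, y, z in units of 30 mm (1.0 is 30 mm), a list of three; "turn": the turn about the tool's z in units of 6 degrees (1.0 is 6 degrees). In form: [{"xyz": [tx, ty, tz], "turn": turn}, ...]. A call has 1 to 5 rows; each row shifts and turns the commanded pose from where the row before left it, along the tool's axes as they then stand; what a row does not reach is not made up. A row lasts 1/10 s, in which the tool goes at most 50 mm and 8.59 degrees, less where a joint would pass 70% of its speed; a pose out of reach is approached as far as the arm can. A call is refused whole if a number of a shift passes 1 or a number of a turn 1, either way. A call with a gripper value outside its range is refused whole. "hand" is the opening in per cent of the stroke, from 0 (shut) to 100 (fully open), set as the call begins (left out, the last holds). The fingers move at their own pace and stop on an object; the grip force is fixed at half the most. Time passes only in rows, so rows that do not move let the fingers close. It gives the time, the measured TCP pose, the force, the opening and the grip force at its end, in the units of the state.
- robot.get_obs(): the state, without advancing time (a new reading comes with each control period).
- robot.camera(name): name is "side" or "top"; returns a dict with "color" (420x560x3 uint8, red, green, blue), "depth" (420x560 float32, m along the optical axis (not along the pixel's ray), 0 where there is no reading), "fx", "fy", "cx", "cy" (pixels), "rvec" (rotation vector, rad) and "tvec" (3), from world to camera coordinates, as OpenCV has them. Camera axes: x right, y down, z forward; pixel columns grow to the right and rows downward; lengths in m; the calibration is good to about 2 mm. A picture is of the moment at which its call begins.
- robot.sign_off(): hands the job in; it is judged then, once.
Trained networks look in a picture, given as the dict that the camera call returned (one of the last four; its "shot" number tells which), for a name from the list of things; names that differ only in an ending like _2 or _b are one class to them, and where a whole thing is asked for, a point or a joint stands for the part that bears it (a point fixed in the world has none). Each returns a list of dicts, best first, with "confidence" (0 to 1); they miss things now and then, are a little off and sometimes report something else, mostly with a low value. They report only what shows in the picture. A call takes as long as a camera call. They do not tell look-alikes from the thing itself.
- robot.spot_in(name, picture): "uv" ([column, row] in pixels, amid what is visible of it).
The state is a dict: "time_s": time; "qpos": joint angles; "dq": joint speeds; "tau": joint torques, N m; "tcp_pos": TCP position; "orientation": TCP orientation; "force": force on the tool from outside, world axes, zero at the start; "moment": the same for the moment, N m; "finger_gap": opening from 0.0 (shut) to 1.0 (fully open); "grasp_force": force on a finger pad.
Only numpy, scipy, OpenCV 4.12 (cv2) and the standard library are available. Lean on these libraries where they do the work, as an engineer would, in place of code of your own. Each camera call takes 0.05 s, during which the arm holds its last target. There are 200 camera calls.

## Task

Pack the grey caddy for the inspection round. Swing the cover of its low well fully aside, then pick the feeler gauge set out of the parts bin (leave the other parts in the bin), lay it in the well and swing the cover fully shut again. Also pull every marker and brush out of the wooden block and stand them in the openings of the caddy's tall end, the same way up as they stood, and do not knock over the oil bottle beside the caddy.

Things in the scene. Friction and masses are not known exactly. Their poses are not given: they have to be found in the camera images.
- marker_1: felt marker standing in a socket of the block, 127 mm long, round, 12 to 13 mm thick. Origin at the centre of its foot, z along it, up as it stands. May be absent (None)
- marker_2: felt marker standing in a socket of the block, 127 mm long, round, 12 to 13 mm thick. Origin at the centre of its foot, z along it, up as it stands. May be absent (None)
- brush_1: flat brush standing bristles up in a socket of the block, 141 mm long; its wooden handle, the lower 115 mm, is 9 to 11 mm wide along body x and 8 mm thick along body y (grip the handle, the bristle end above it gives no hold). Origin at the centre of its foot, z along it, up as it stands. May be absent (None)
- brush_2: flat brush standing bristles up in a socket of the block, 141 mm long; its wooden handle, the lower 115 mm, is 9 to 11 mm wide along body x and 8 mm thick along body y (grip the handle, the bristle end above it gives no hold). Origin at the centre of its foot, z along it, up as it stands. May be absent (None)
- block: wooden tool block, 130 x 130 x 75 mm, fixed; origin at the centre of its underside, z up. Four square upright sockets, 20 mm wide and 65 mm deep, at (+-40, +-40) mm; tools stand in them loosely, one each, their top 60 to 80 mm sticking out, in any order, some sockets empty
- caddy: grey caddy, fixed on the table, 110 mm wide along its x and 244 mm long along its y, seen from its origin (centre of its underside). Its +y end (y = 12 to 122 mm) is an 80 mm high block with four square openings; its -y end (y = -122 to 12 mm) is a low open well with walls 36 mm high and 3 mm thick, under the swing cover
- cover (a joint): flat aluminium swing cover of the well, 102 x 128 x 4 mm, which turns in the horizontal plane about an upright pivot, its top 41.5 mm above the table. 0 = shut over the well (at its stop), 1.7 rad = turned aside, clockwise seen from above, out over the table on the caddy's -x side (its other stop); it stays where it is left (drag about 1.3 N at the knob). Starts 0 to 0.25 rad open
- cover_knob (a point): top centre of the cover's upright black knob, 16 mm across and 28 mm high, 96 mm from the pivot, 69.5 mm above the table
- cover_pivot (a point): the cover's pivot axis, at the top of the cover; does not move
- well (a point): centre of the well's floor, 3 mm above the table; the well is 104 mm (caddy x) by 128 mm (caddy y) inside; its corner beside the pivot is taken up by an 8 mm radius post
- parts_bin: grey open bin, fixed, 210 x 262 mm along its x and y, walls 45 mm high and 4 mm thick, floor 4 mm above the table; origin at the centre of its underside
- feeler_set: closed steel feeler gauge set (a narrow channel-shaped holder of blades), 14 mm wide and 97 mm long, at most 16 mm high (grip its lower 10 mm), lying in the bin among other parts; origin at the centre of its underside, long axis along body y, z up
- raw_body_1: solid grey housing bar with a slot in its top, 18 x 90 x 17 mm, lying in the bin; stays there. Origin at the centre of its underside, long axis along body y
- raw_body_2: a second such housing bar in the bin, 18 x 90 x 17 mm; stays there. Origin and axes as the first
- hex_key: black L-shaped hex key, 33 x 88 x 5 mm, lying in the bin; stays there. Origin at the centre of its underside, long leg along body y
- tweezers: steel tweezers, 11 x 115 x 9 mm, lying in the bin; stay there. Origin at the centre of their underside, long axis along body y
- oiler: small oil bottle with a red tip, standing on the table, 32 mm across, 108 mm high; a bystander. Origin at the centre of its underside
- opening0 (a point): mouth centre of one of the caddy's four openings, 80 mm above the table; each is 32 mm square and 76 mm deep, 52 mm from the next, with upright walls
- opening1 (a point): mouth centre of one of the caddy's four openings, 80 mm above the table; each is 32 mm square and 76 mm deep, 52 mm from the next, with upright walls
- opening2 (a point): mouth centre of one of the caddy's four openings, 80 mm above the table; each is 32 mm square and 76 mm deep, 52 mm from the next, with upright walls
- opening3 (a point): mouth centre of one of the caddy's four openings, 80 mm above the table; each is 32 mm square and 76 mm deep, 52 mm from the next, with upright walls
Things that resemble listed ones, but are neither listed nor needed, are in the scene too. Several things have the shape of the feeler_set; the one meant has the colours described above.

How it is judged:
By the outcome, as a careful person would: the job done as asked, in the order asked, and still so for the second after the job is handed in, with the robot touching nothing.
Of marker_1, marker_2, brush_1, brush_2 only 2 to 4 are there at a start; the rules pass over those that are not, and their reading is None.
At some moment in a run one of feeler_set may be knocked a few centimetres aside while the robot is not near it.
It also fails if it takes over 210 s, if anything falls off the work surface, if the arm or the gripper's body presses on something with over 40 N, if the wrist force passes 120 N, or if a joint passes its speed limit or range.

## Working session

There is one attempt and no reset: what is moved stays moved. The work goes in short steps, Python scripts to look and compute and a tool call to move; the robot and the scene stay as the last step left them, time stands still between calls to the robot, and variables do not carry over. Pictures are saved under pics/ and viewed, at most 14 in all, crops included, and the job is handed in when it is done.

Besides the shell and the picture viewer there is one more tool, called after "Call:" as name([rows], argument=value, ...), one row to a line, values as JSON. jog_arm: Moves the arm, as the interface text tells. Its arguments: {"type":"object","properties":{"deltas":{"type":"array","items":{"type":"object","properties":{"xyz":{"type":"array","items":{"type":"number"}},"turn":{"type":"number"}}}},"hand":{"type":"number"}},"required":["deltas"]}

```bash
ls; mkdir -p pics; cat > h.py <<'E'
import numpy as np, cv2, pickle
from cell import robot
def cam(n):
    p=robot.camera(n); R=cv2.Rodrigues(np.array(p['rvec'],float))[0]; p['R']=R; p['t']=np.array(p['tvec'],float).ravel(); return p
def ray(p,uv):
    d=np.array([(uv[0]-p['cx'])/p['fx'],(uv[1]-p['cy'])/p['fy'],1.]); return -p['R'].T@p['t'], p['R'].T@d
def atz(p,uv,z):
    o,d=ray(p,uv); return o+d*(z-o[2])/d[2]
def cloud(p):
    h,w=p['depth'].shape; v,u=np.mgrid[:h,:w]; D=p['depth']
    c=np.stack([(u-p['cx'])/p['fx']*D,(v-p['cy'])/p['fy']*D,D],-1)
    X=(c-p['t'])@p['R']; X[D==0]=np.nan; return X
def proj(p,X):
    c=p['R']@np.array(X)+p['t']; return [p['fx']*c[0]/c[2]+p['cx'],p['fy']*c[1]/c[2]+p['cy']]
def save(p,n,crop=None,s=1):
    im=p['color'][:,:,::-1]
    if crop: u0,v0,u1,v1=crop; im=im[v0:v1,u0:u1]
    cv2.imwrite('pics/'+n,cv2.resize(im,None,fx=s,fy=s,interpolation=cv2.INTER_CUBIC))
E
python3 - <<'E'
from h import *
o=robot.get_obs(); print(o['time_s'],o['tcp_pos'],o['orientation'])
for n in['top','side']:
    p=cam(n); save(p,n+'0.png'); X=cloud(p); pickle.dump(p,open(n+'.pkl','wb'))
    print(n,-p['R'].T@p['t'],p['R'][2],p['fx'])
    for k in['marker_1','brush_1','block','caddy','cover','cover_knob','parts_bin','feeler_set','raw_body_1','hex_key','tweezers','oiler']:
        for r in robot.spot_in(k,p):
            u=r['uv']; print(k,np.round(u),round(r['confidence'],2),np.round(X[int(u[1]),int(u[0])],3))
E
```

```text
pics
0.0 [ 0.21432694 -0.47879207  0.23074926] [[ 9.12781017e-01  4.08449135e-01 -3.45404426e-04]
 [ 4.08449243e-01 -9.12780244e-01  1.20059490e-03]
 [ 1.75103612e-04 -1.23696041e-03 -9.99999220e-01]]
top [0.41665906 0.02656738 1.16360876] [ 0.09640885 -0.00919751 -0.99529932] 437.53558989282567
brush_1 [169. 228.] 0.58 [0.468 0.286 0.122]
block [155. 216.] 0.58 [0.498 0.333 0.075]
caddy [268. 183.] 0.86 [0.586 0.053 0.062]
caddy [155. 217.] 0.23 [0.498 0.336 0.074]
cover [294. 188.] 0.72 [ 0.579 -0.014  0.041]
cover_knob [297. 192.] 0.66 [ 0.569 -0.021  0.041]
parts_bin [418. 222.] 0.95 [ 0.494 -0.343  0.003]
parts_bin [295. 188.] 0.62 [ 0.579 -0.014  0.041]
feeler_set [429. 226.] 0.72 [ 0.484 -0.373  0.01 ]
feeler_set [328. 236.] 0.59 [ 0.455 -0.106  0.005]
feeler_set [171. 228.] 0.27 [0.47  0.301 0.04 ]
raw_body_1 [391. 220.] 0.77 [ 0.5   -0.267  0.018]
raw_body_1 [399. 191.] 0.76 [ 0.577 -0.289  0.02 ]
hex_key [442. 203.] 0.65 [ 0.548 -0.407  0.008]
hex_key [152. 216.] 0.58 [0.498 0.341 0.073]
hex_key [390. 252.] 0.24 [ 0.417 -0.268  0.012]
tweezers [296. 190.] 0.71 [ 0.571 -0.01
[... 243 characters left out ...]
3]
brush_1 [310. 264.] 0.55 [0.477 0.296 0.125]
block [300. 318.] 0.73 [0.502 0.39  0.075]
block [260. 241.] 0.33 [0.58  0.147 0.08 ]
caddy [258. 237.] 0.92 [0.582 0.131 0.08 ]
cover [260. 216.] 0.76 [ 0.583 -0.027  0.043]
cover [302. 318.] 0.46 [0.498 0.39  0.076]
cover [257. 239.] 0.19 [0.584 0.144 0.08 ]
cover_knob [264. 214.] 0.87 [ 0.573 -0.044  0.043]
parts_bin [290. 177.] 0.86 [ 0.489 -0.365  0.01 ]
feeler_set [296. 176.] 0.39 [ 0.472 -0.363  0.011]
raw_body_1 [266. 182.] 0.6 [ 0.572 -0.304  0.016]
raw_body_1 [287. 186.] 0.58 [ 0.506 -0.268  0.022]
raw_body_1 [292. 178.] 0.46 [ 0.485 -0.365  0.003]
hex_key [256. 242.] 0.48 [0.588 0.158 0.081]
oiler [228. 278.] 0.68 [0.643 0.242 0.049]
```

```bash
python3 - <<'E'
from h import *
p=pickle.load(open('top.pkl','rb')); save(p,'t1.png',(90,140,500,300),1.95)
p=pickle.load(open('side.pkl','rb')); save(p,'s1.png',(190,150,350,360),2.8)
E
```

```text
(no output)
```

View pics/t1.png

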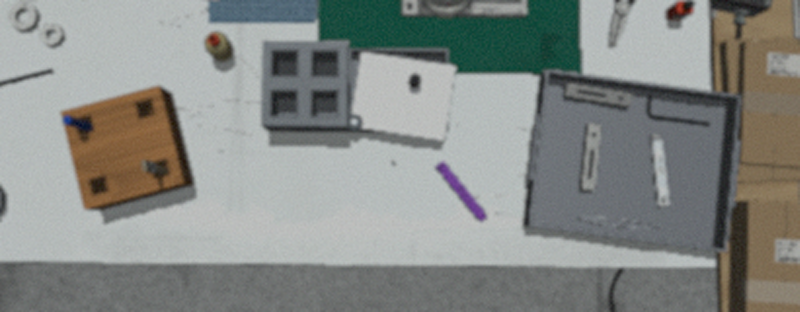

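View pics/s1.png

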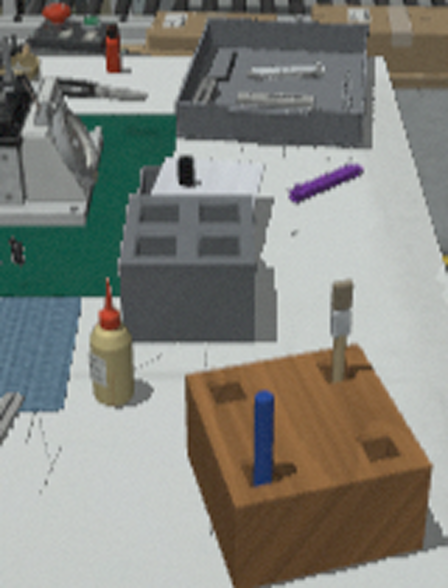

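The top view shows a blue marker (full px ~130,203), a brush (~169,228), the cover slightly open with its knob at ~(302,181), and a bin of parts. A purple feeler look-alike lies on the table at ~(328,236). Next I'll measure the geometry and enlarge the candidates.

```bash
cat > m.py <<'E'
from h import *
def rect(P,name):
    r=cv2.minAreaRect((P[:,:2]*1000).astype(np.float32)); print(name,len(P),np.round(r[0],1),np.round(r[1],1),round(r[2],1),'z',np.round(np.median(P[:,2]),4))
    return r
E
python3 - <<'E'
from m import *
T=pickle.load(open('top.pkl','rb'));S=pickle.load(open('side.pkl','rb'))
Xt,Xs=cloud(T),cloud(S)
def sel(X,x0,x1,y0,y1,z0,z1): 
    Q=X.reshape(-1,3); m=(Q>[x0,y0,z0]).all(1)&(Q<[x1,y1,z1]).all(1); return Q[m]
for n,X in(('top',Xt),('side',Xs)):
    print(n)
    rect(sel(X,.48,.70,.02,.18,.074,.087),'tall')
    rect(sel(X,.40,.62,.25,.45,.069,.080),'block')
    rect(sel(X,.45,.72,-.15,.03,.037,.047),'cover')
    k=sel(X,.5,.65,-.12,.03,.055,.075); print('knob',len(k),k.mean(0) if len(k) else'',k.max(0) if len(k) else '')
    rect(sel(X,.36,.66,-.5,-.2,.041,.049),'binrim')
    for nm,b in(('tools',(.40,.62,.25,.45)),('oiler',(.6,.7,.18,.28))):
        q=sel(X,*b[:4],.085,.2)
        if nm=='tools':
            for s,qq in(('lowy',q[q[:,1]<.335]),('hiy',q[q[:,1]>=.335])):
                for z0 in(.085,.105,.125,.14):
                    w=qq[(qq[:,2]>z0)&(qq[:,2]<z0+.02)]
                    if len(w): print(s,z0,len(w),np.round(w.mean(0),3),np.round(np.ptp(w,0),3),w[:,2].max().round(3))
        else: print(nm,q.mean(0),q.max(0))
    rect(sel(X,.40,.55,-.41,-.34,.0095,.03),'feeler')
save(T,'t2.png',(360,165,480,275),6)
save(T,'t3.png',(120,180,320,260),4)
E
```

```text
top
tall 1297 [584. 109.] [110.  111.5] 89.3 z 0.079
block 2439 [500.2 340.4] [130.9 131.4] 15.7 z 0.0746
cover 1683 [630.8 -44. ] [136.3 239.5] 69.7 z 0.0407
knob 33 [ 0.59184794 -0.03388924  0.06827064] [ 0.59905244 -0.02744844  0.07306939]
binrim 515 [ 492.6 -328.6] [269.6 210. ] 83.1 z 0.0437
lowy 0.085 6 [0.473 0.288 0.093] [0.007 0.003 0.014] 0.1
lowy 0.105 15 [0.471 0.288 0.116] [0.012 0.007 0.018] 0.124
lowy 0.125 12 [0.472 0.288 0.136] [0.01  0.003 0.016] 0.144
lowy 0.14 21 [0.473 0.29  0.149] [0.012 0.006 0.013] 0.154
hiy 0.085 13 [0.526 0.386 0.095] [0.01  0.007 0.016] 0.102
hiy 0.105 15 [0.526 0.386 0.116] [0.01  0.008 0.015] 0.123
hiy 0.125 27 [0.527 0.389 0.135] [0.01  0.011 0.014] 0.139
oiler [0.63903646 0.22638606 0.09650919] [0.64118153 0.22773034 0.10661901]
feeler 185 [ 481.1 -370. ] [95.5 15.9] 5.8 z 0.0132
side
tall 1006 [585.6 108.1] [109.9 114.8] 0.1 z 0.0802
block 3139 [501.6 339.7] [130.7 135.1] 15.8 z 0.0753
cover 488 [613.8 -56.6] [ 86.7 196.9] 75.4 z 0.0422
knob 38 [ 0.59401885 -0.03067584  0.06482731] [ 0.60190066 -0.02508633  0.07196629]
binrim 237 [ 493.3 -329.8] [274.9 209.8] 82.9 z 0.0446
lowy 0.085 35 [0.474 0.294 0.095] [0.008 0.005 0.02 ] 0.105
lowy 0.105 56 [0.474 0.294 0.115] [0.013 0.006 0.019] 0.124
lowy 0.125 69 [0.474 0.293 0.135] [0.014 0.006 0.02 ] 0.145
lowy 0.14 43 [0.474 0.293 0.147] [0.012 0.007 0.012] 0.152
hiy 0.085 57 [0.529 0.394 0.095] [0.011 0.007 0.02 ] 0.105
hiy 0.105 63 [0.529 0.394 0.115] [0.01  0.006 0.02 ] 0.125
hiy 0.125 62 [0.529 0.392 0.133] [0.01  0.012 0.013] 0.138
oiler [0.64066779 0.22743548 0.09616227] [0.64208469 0.23044792 0.11041911]
feeler 81 [ 496.  -374.5] [ 43.1 117.6] 76.7 z 0.0143
```

View pics/t2.png

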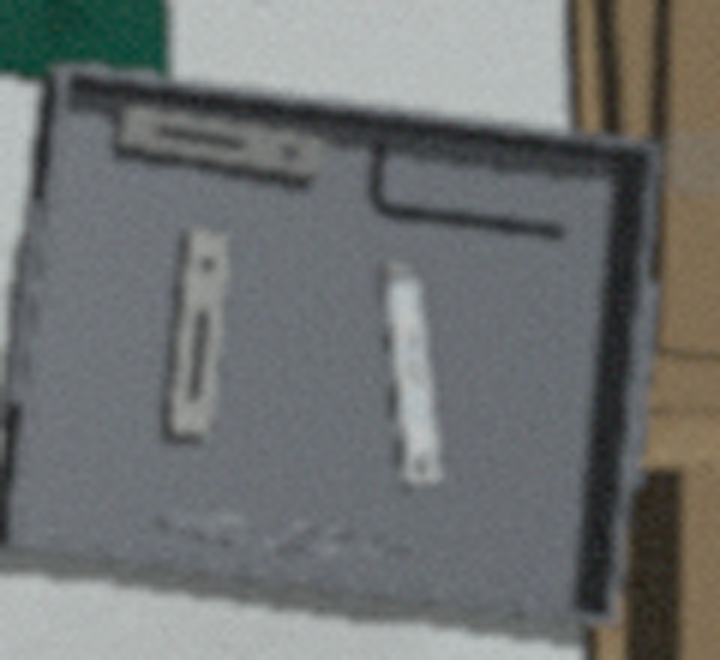

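Silver feeler candidates: (428,227) in the bin is bright steel, 97x16 mm. (328,236) on the table is purple and outside the bin, so it is not the one. The slotted grey bars at (393,220) and (397,189) are raw bodies. The one meant is at (428,227), and the crop confirms it. Next, the pivot.

```bash
python3 - <<'E'
from m import *
T=pickle.load(open('top.pkl','rb'))
save(T,'t4.png',(215,155,330,225),6)
print(atz(T,(272,201.5),.0415))
E
```

```text
[0.54075131 0.0430085  0.0415    ]
```

View pics/t4.png

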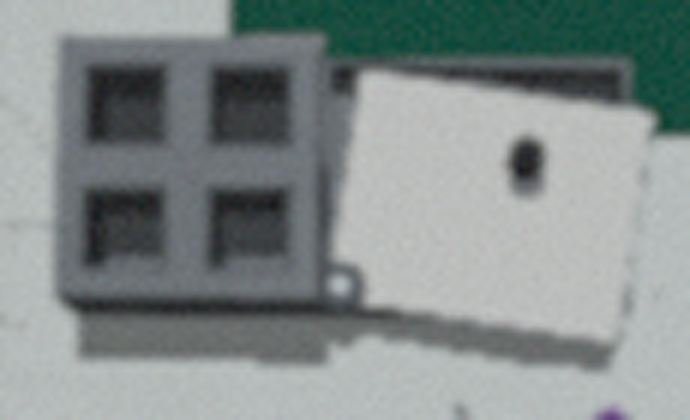

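View pics/t3.png

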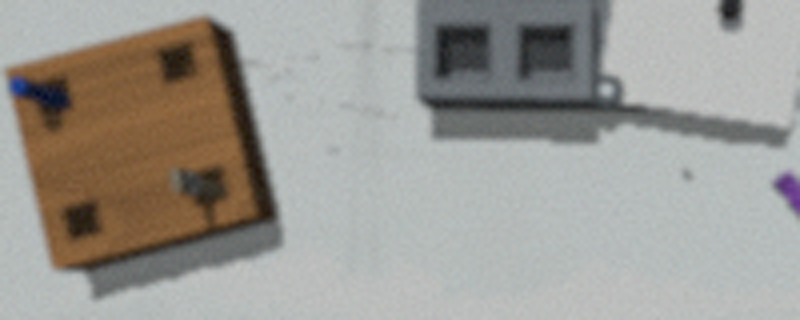

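```bash
cat > pl.py <<'E'
import numpy as np, sys
from cell import robot
def plan(x,y,z,yaw,N=None,start=None):
    """constant row (tool frame) repeated N times to reach pose; yaw of tool x in deg"""
    o=robot.get_obs(); R=np.array(o['orientation']); p=np.array(o['tcp_pos']) ; a=np.degrees(np.arctan2(R[1,0],R[0,0]))
    if start: p=np.array(start[:3]);a=start[3]
    d=np.array([x,y,z])-p; t=-((yaw-a+180)%360-180)/6
    n0=N or 1
    for n in range(n0,100):
        ak=np.radians(a-6*t/n*np.arange(n))
        M=np.array([[np.cos(ak).sum(),np.sin(ak).sum()],[np.sin(ak).sum(),-np.cos(ak).sum()]])
        s=np.linalg.solve(M,d[:2])/.03; v=np.round([*s,-d[2]/.03/n,t/n],3)
        if N or (np.abs(v[:3]).max()<=.95 and abs(v[3])<=1 and np.linalg.norm(v[:3])<1.4): break
    print('at',np.round(p,4),round(a,1),'F',np.round(o['force'],1),'gap',round(o['finger_gap'],3),'t',round(o['time_s'],1),'->',n,'rows xyz',v[:3],'turn',v[3])
    return [x,y,z,yaw]
E
python3 - <<'E'
from pl import *
s=plan(.593,-.032,.15,126.4,25)
plan(.593,-.032,.05,126.4,5,s)
E
```

```text
at [ 0.2145 -0.4792  0.2313] 24.1 F [-0.6  0.4  0.1] gap 1.0 t 1.3 -> 25 rows xyz [0.821 0.356 0.108] turn -0.682
at [ 0.593 -0.032  0.15 ] 126.4 F [-0.6  0.4  0.1] gap 1.0 t 1.3 -> 5 rows xyz [0.    0.    0.667] turn -0.0
```

Call:
jog_arm([
  {"xyz": [0.82,0.356,0.108],"turn": -0.682},
  {"xyz": [0.82,0.356,0.108],"turn": -0.682},
  {"xyz": [0.82,0.356,0.108],"turn": -0.682},
  {"xyz": [0.82,0.356,0.108],"turn": -0.682},
  {"xyz": [0.82,0.356,0.108],"turn": -0.682},
], hand=40)

```text
time_s: 1.8
tcp_pos: [0.3473, -0.4586, 0.2149]
orientation: [[0.71, 0.704, 0.0], [0.704, -0.71, -0.0], [-0.0, 0.0, -1.0]]
force: [-0.1, 0.3, 0.1]
finger_gap: 0.401
grasp_force: 0.0
```

Call:
jog_arm([
  {"xyz": [0.82,0.356,0.108],"turn": -0.682},
  {"xyz": [0.82,0.356,0.108],"turn": -0.682},
  {"xyz": [0.82,0.356,0.108],"turn": -0.682},
  {"xyz": [0.82,0.356,0.108],"turn": -0.682},
  {"xyz": [0.82,0.356,0.108],"turn": -0.682},
])

```text
time_s: 2.3
tcp_pos: [0.4636, -0.3929, 0.1986]
orientation: [[0.42, 0.908, 0.0], [0.908, -0.42, -0.0], [-0.0, 0.0, -1.0]]
force: [-0.4, -0.1, -0.5]
finger_gap: 0.401
grasp_force: 0.0
```

Call:
jog_arm([
  {"xyz": [0.82,0.356,0.108],"turn": -0.682},
  {"xyz": [0.82,0.356,0.108],"turn": -0.682},
  {"xyz": [0.82,0.356,0.108],"turn": -0.682},
  {"xyz": [0.82,0.356,0.108],"turn": -0.682},
  {"xyz": [0.82,0.356,0.108],"turn": -0.682},
])

```text
time_s: 2.8
tcp_pos: [0.5496, -0.2908, 0.1824]
orientation: [[0.076, 0.997, 0.0], [0.997, -0.076, 0.0], [0.0, 0.0, -1.0]]
force: [-0.1, -0.5, -0.6]
finger_gap: 0.397
grasp_force: 0.0
```

Call:
jog_arm([
  {"xyz": [0.82,0.356,0.108],"turn": -0.682},
  {"xyz": [0.82,0.356,0.108],"turn": -0.682},
  {"xyz": [0.82,0.356,0.108],"turn": -0.682},
  {"xyz": [0.82,0.356,0.108],"turn": -0.682},
  {"xyz": [0.82,0.356,0.108],"turn": -0.682},
])

```text
time_s: 3.3
tcp_pos: [0.5944, -0.1651, 0.1663]
orientation: [[-0.278, 0.961, 0.0], [0.961, 0.278, 0.0], [-0.0, 0.0, -1.0]]
force: [-0.3, -0.3, 0.1]
finger_gap: 0.399
grasp_force: 0.0
```

Call:
jog_arm([
  {"xyz": [0.82,0.356,0.108],"turn": -0.682},
  {"xyz": [0.82,0.356,0.108],"turn": -0.682},
  {"xyz": [0.82,0.356,0.108],"turn": -0.682},
  {"xyz": [0.82,0.356,0.108],"turn": -0.682},
  {"xyz": [0.82,0.356,0.108],"turn": -0.682},
])

```text
time_s: 3.8
tcp_pos: [0.5925, -0.0316, 0.1501]
orientation: [[-0.596, 0.803, 0.0], [0.803, 0.596, 0.0], [-0.0, 0.0, -1.0]]
force: [-0.1, 0.1, 0.2]
finger_gap: 0.396
grasp_force: 0.0
```

Call:
jog_arm([
  {"xyz": [0,0,0]},
  {"xyz": [0,0,0]},
])

```text
validation failed for argument at $.de...
```

```bash
python3 - <<'E'
from pl import *
plan(.593,-.032,.05,126.4)
E
```

```text
at [ 0.5925 -0.0316  0.1501] 126.6 F [-0.1  0.1  0.2] gap 0.396 t 3.8 -> 4 rows xyz [-0.005  0.001  0.834] turn 0.008
```

Call:
jog_arm([
  {"xyz": [0,0,0.83],"turn": 0},
  {"xyz": [0,0,0.83],"turn": 0},
  {"xyz": [0,0,0.83],"turn": 0},
  {"xyz": [0,0,0.75],"turn": 0},
])

```text
time_s: 4.2
tcp_pos: [0.5922, -0.0326, 0.052]
orientation: [[-0.594, 0.805, -0.0], [0.805, 0.594, 0.0], [0.0, -0.0, -1.0]]
force: [0.1, 0.4, 0.1]
finger_gap: 0.397
grasp_force: 0.0
```

Call:
jog_arm([
  {"xyz": [0,0,0],"turn": 0},
  {"xyz": [0,0,0],"turn": 0},
  {"xyz": [0,0,0],"turn": 0},
], hand=24)

```text
time_s: 4.5
tcp_pos: [0.5934, -0.0329, 0.0545]
orientation: [[-0.594, 0.805, 0.002], [0.805, 0.594, -0.0], [-0.001, 0.001, -1.0]]
force: [-0.2, 0.2, 1.0]
finger_gap: 0.241
grasp_force: 0.0
```

Call:
jog_arm([
  {"xyz": [0.018,-0.335,0],"turn": 1},
  {"xyz": [0.018,-0.335,0],"turn": 1},
  {"xyz": [0.018,-0.335,0],"turn": 1},
])

```text
time_s: 4.8
tcp_pos: [0.5669, -0.0467, 0.0547]
orientation: [[-0.312, 0.95, 0.003], [0.95, 0.312, -0.0], [-0.001, 0.003, -1.0]]
force: [1.6, 1.7, 0.5]
finger_gap: 0.242
grasp_force: 0.7
```

Call:
jog_arm([
  {"xyz": [0.018,-0.335,0],"turn": 1},
  {"xyz": [0.018,-0.335,0],"turn": 1},
  {"xyz": [0.018,-0.335,0],"turn": 1},
  {"xyz": [0.018,-0.335,0],"turn": 1},
  {"xyz": [0.018,-0.335,0],"turn": 1},
])

```text
time_s: 5.3
tcp_pos: [0.5174, -0.0497, 0.0547]
orientation: [[0.205, 0.979, 0.004], [0.979, -0.205, -0.0], [0.0, 0.004, -1.0]]
force: [1.8, 0.1, 0.8]
finger_gap: 0.238
grasp_force: 0.7
```

Call:
jog_arm([
  {"xyz": [0.018,-0.335,0],"turn": 1},
  {"xyz": [0.018,-0.335,0],"turn": 1},
  {"xyz": [0.018,-0.335,0],"turn": 1},
  {"xyz": [0.018,-0.335,0],"turn": 1},
])

```text
time_s: 5.7
tcp_pos: [0.4809, -0.0337, 0.0547]
orientation: [[0.586, 0.811, 0.004], [0.811, -0.586, -0.001], [0.002, 0.004, -1.0]]
force: [2.3, 0.0, 0.6]
finger_gap: 0.24
grasp_force: 0.7
```

```bash
python3 - <<'E'
from m import *
from pl import *
plan(.538,.0425,.05,60)
p=cam('top'); save(p,'t5.png',(200,140,400,290),4)
E
```

```text
at [ 0.4809 -0.0337  0.0547] 54.2 F [2.3 0.  0.6] gap 0.24 t 5.7 -> 4 rows xyz [0.792 0.044 0.04 ] turn -0.244
```

View pics/t5.png

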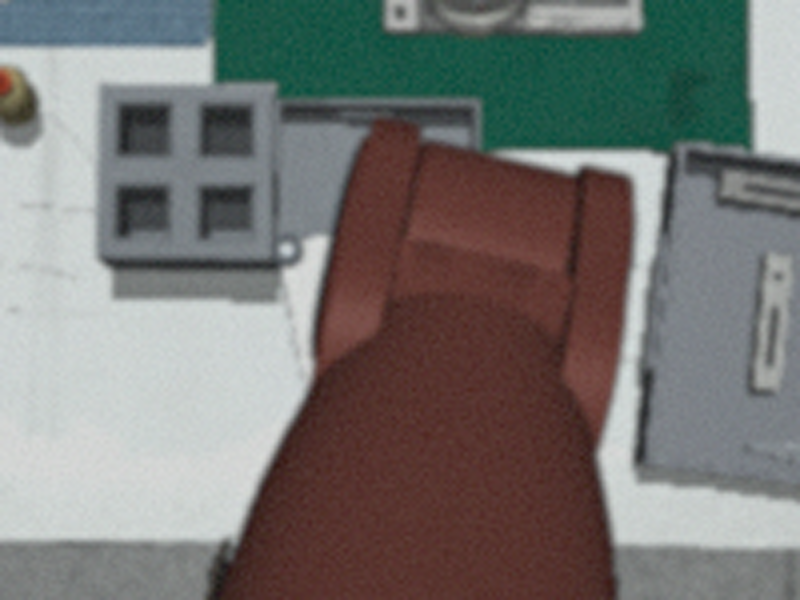

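The cover is following, with the well now visible at ~(300,180). I'll keep going to the stop in small steps.

Call:
jog_arm([
  {"xyz": [0.018,-0.335,0],"turn": 1},
  {"xyz": [0.018,-0.335,0],"turn": 1},
  {"xyz": [0.01,-0.17,0],"turn": 0.5},
])

```text
time_s: 6.05
tcp_pos: [0.4623, -0.0162, 0.0544]
orientation: [[0.774, 0.634, 0.003], [0.634, -0.774, -0.001], [0.002, 0.002, -1.0]]
force: [1.2, -2.6, 0.7]
finger_gap: 0.241
grasp_force: 0.7
```

Call:
jog_arm([
  {"xyz": [0.005,-0.08,0],"turn": 0.25},
  {"xyz": [0,0,0],"turn": 0},
])

```text
time_s: 6.25
tcp_pos: [0.4606, -0.0142, 0.0539]
orientation: [[0.788, 0.616, 0.002], [0.616, -0.788, -0.0], [0.001, 0.001, -1.0]]
force: [-0.3, 0.4, 0.5]
finger_gap: 0.241
grasp_force: 0.1
```

Call:
jog_arm([
  {"xyz": [0.005,-0.08,0],"turn": 0.25},
  {"xyz": [0,0,0],"turn": 0},
])

```text
time_s: 6.45
tcp_pos: [0.4588, -0.0122, 0.0533]
orientation: [[0.805, 0.593, 0.001], [0.593, -0.805, -0.0], [0.0, 0.0, -1.0]]
force: [1.3, -0.4, 0.4]
finger_gap: 0.242
grasp_force: 0.5
```

Call:
jog_arm([
  {"xyz": [0.005,-0.08,0],"turn": 0.25},
  {"xyz": [0,0,0],"turn": 0},
])

```text
time_s: 6.65
tcp_pos: [0.4587, -0.0115, 0.0534]
orientation: [[0.82, 0.572, 0.002], [0.572, -0.82, -0.003], [0.0, 0.004, -1.0]]
force: [4.9, -6.0, -2.7]
finger_gap: 0.239
grasp_force: 4.1
```

Call:
jog_arm([
  {"xyz": [0,0.07,0],"turn": 0},
  {"xyz": [0,0,-0.8],"turn": 0},
  {"xyz": [0,0,-0.9],"turn": 0},
  {"xyz": [0,0,-0.9],"turn": 0},
  {"xyz": [0,0,-0.9],"turn": 0},
])

```text
time_s: 7.15
tcp_pos: [0.4578, -0.0117, 0.159]
orientation: [[0.82, 0.573, -0.001], [0.573, -0.82, 0.001], [-0.001, -0.001, -1.0]]
force: [0.3, -0.5, 0.1]
finger_gap: 0.241
grasp_force: 0.0
```

```bash
python3 - <<'E'
from m import *
from pl import *
T=cam('top'); X=cloud(T)
for r in robot.spot_in('feeler_set',T): print(r)
Q=X.reshape(-1,3); 
m=(Q>[.38,-.44,.0095]).all(1)&(Q<[.56,-.33,.03]).all(1); mask=m.reshape(X.shape[:2]).astype(np.uint8)
n,l,st,_=cv2.connectedComponentsWithStats(mask)
for i in range(1,n):
    if st[i,4]>60: rect(X[l==i],i)
save(T,'t6.png',(200,120,480,290),2.8)
plan(.47,-.33,.15,90)
E
```

```text
{'uv': [428.7, 225.6], 'confidence': 0.74}
7 183 [ 481.1 -369.9] [95.5 15.6] 6.1 z 0.0131
at [ 0.4601 -0.0121  0.161 ] 34.9 F [ 0.  -0.  -0.6] gap 0.241 t 7.2 -> 10 rows xyz [-0.934  0.585  0.037] turn -0.918
```

View pics/t6.png

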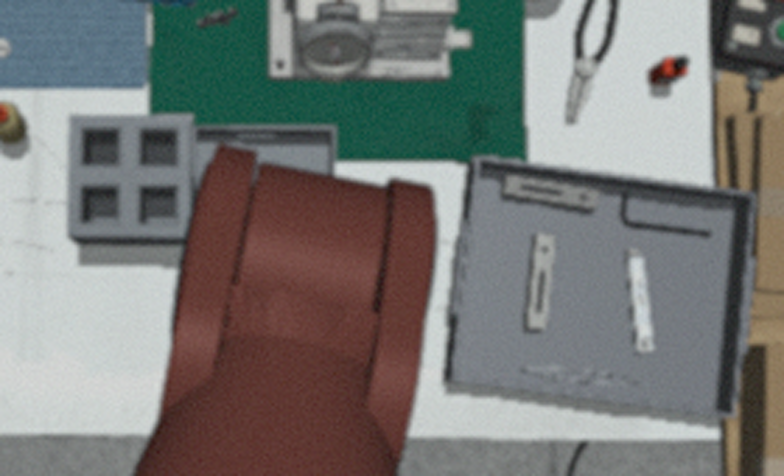

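Feeler set still at (428,226) px, world (0.481,-0.370), long axis 6° from x. Cover is out of the way. Next, the grasp.

```bash
python3 - <<'E'
from pl import *
s=plan(.481,-.370,.13,6,14)
plan(.481,-.370,.008,6,5,s)
E
```

```text
at [ 0.4601 -0.0121  0.161 ] 34.9 F [ 0.  -0.  -0.6] gap 0.241 t 7.2 -> 14 rows xyz [-0.269  0.82   0.074] turn 0.345
at [ 0.481 -0.37   0.13 ] 6 F [ 0.  -0.  -0.6] gap 0.241 t 7.2 -> 5 rows xyz [ 0.    -0.     0.813] turn 0.0
```

Call:
jog_arm([
  {"xyz": [-0.27,0.82,0.074],"turn": 0.345},
  {"xyz": [-0.27,0.82,0.074],"turn": 0.345},
  {"xyz": [-0.27,0.82,0.074],"turn": 0.345},
  {"xyz": [-0.27,0.82,0.074],"turn": 0.345},
  {"xyz": [-0.27,0.82,0.074],"turn": 0.345},
], hand=40)

```text
time_s: 7.75
tcp_pos: [0.4861, -0.1388, 0.146]
orientation: [[0.91, 0.415, -0.001], [0.415, -0.91, 0.001], [-0.001, -0.001, -1.0]]
force: [0.4, 0.2, -0.3]
finger_gap: 0.396
grasp_force: 0.0
```

Call:
jog_arm([
  {"xyz": [-0.27,0.82,0.074],"turn": 0.345},
  {"xyz": [-0.27,0.82,0.074],"turn": 0.345},
  {"xyz": [-0.27,0.82,0.074],"turn": 0.345},
  {"xyz": [-0.27,0.82,0.074],"turn": 0.345},
  {"xyz": [-0.27,0.82,0.074],"turn": 0.345},
])

```text
time_s: 8.25
tcp_pos: [0.4908, -0.2679, 0.1347]
orientation: [[0.97, 0.245, -0.001], [0.245, -0.97, 0.001], [-0.001, -0.002, -1.0]]
force: [0.7, 0.5, -0.6]
finger_gap: 0.402
grasp_force: 0.0
```

Call:
jog_arm([
  {"xyz": [-0.27,0.82,0.074],"turn": 0.345},
  {"xyz": [-0.27,0.82,0.074],"turn": 0.345},
  {"xyz": [-0.27,0.82,0.074],"turn": 0.345},
  {"xyz": [-0.27,0.82,0.074],"turn": 0.345},
])

```text
time_s: 8.65
tcp_pos: [0.4779, -0.3706, 0.1258]
orientation: [[0.995, 0.102, -0.001], [0.102, -0.995, 0.002], [-0.001, -0.002, -1.0]]
force: [0.3, -0.4, -0.2]
finger_gap: 0.4
grasp_force: 0.0
```

```bash
python3 - <<'E'
from pl import *
from m import *
plan(.481,-.370,.008,6,5)
T=cam('side'); print([(r['uv'],r['confidence'],proj(T,[.481,-.37,.012])) for r in robot.spot_in('feeler_set',T)])
E
```

```text
at [ 0.4779 -0.3706  0.1258] 5.9 F [ 0.3 -0.4 -0.2] gap 0.4 t 8.7 -> 5 rows xyz [ 0.021 -0.002  0.785] turn -0.004
[([292.4, 174.8], 0.55, [np.float64(292.2157911311719), np.float64(174.96808253850358)])]
```

Call:
jog_arm([
  {"xyz": [0.02,0,0.8],"turn": 0},
  {"xyz": [0.02,0,0.8],"turn": 0},
  {"xyz": [0.02,0,0.8],"turn": 0},
  {"xyz": [0.02,0,0.8],"turn": 0},
  {"xyz": [0,0,0.3],"turn": 0},
])

```text
time_s: 9.25
tcp_pos: [0.4796, -0.3675, 0.0192]
orientation: [[0.995, 0.105, -0.003], [0.105, -0.995, 0.004], [-0.003, -0.004, -1.0]]
force: [-0.3, 1.1, 0.1]
finger_gap: 0.404
grasp_force: 0.0
```

Call:
jog_arm([
  {"xyz": [0,0,0],"turn": 0},
  {"xyz": [0,0,0],"turn": 0},
])

```text
time_s: 9.45
tcp_pos: [0.4812, -0.3697, 0.0226]
orientation: [[0.995, 0.104, 0.0], [0.104, -0.995, -0.0], [0.0, 0.0, -1.0]]
force: [0.6, -0.2, 0.4]
finger_gap: 0.4
grasp_force: 0.0
```

Call:
jog_arm([
  {"xyz": [0,0,0.3],"turn": 0},
  {"xyz": [0,0,0.2],"turn": 0},
  {"xyz": [0,0,0],"turn": 0},
  {"xyz": [0,0,0],"turn": 0},
])

```text
time_s: 9.85
tcp_pos: [0.4808, -0.3697, 0.007]
orientation: [[0.995, 0.103, -0.0], [0.103, -0.995, 0.0], [-0.0, -0.0, -1.0]]
force: [0.7, -0.4, -0.0]
finger_gap: 0.403
grasp_force: 0.0
```

Call:
jog_arm([
  {"xyz": [0,0,0],"turn": 0},
  {"xyz": [0,0,0],"turn": 0},
  {"xyz": [0,0,0],"turn": 0},
  {"xyz": [0,0,0],"turn": 0},
], hand=0)

```text
time_s: 10.25
tcp_pos: [0.4811, -0.37, 0.0075]
orientation: [[0.995, 0.103, 0.0], [0.103, -0.995, -0.0], [0.0, 0.001, -1.0]]
force: [-1.0, 1.1, 5.6]
finger_gap: 0.128
grasp_force: 58.7
```

Call:
jog_arm([
  {"xyz": [0,0,-0.4],"turn": 0},
  {"xyz": [0,0,-0.9],"turn": 0},
  {"xyz": [0,0,-0.9],"turn": 0},
  {"xyz": [0,0,-0.9],"turn": 0},
  {"xyz": [0,0,-0.9],"turn": 0},
])

```text
time_s: 10.75
tcp_pos: [0.4809, -0.3696, 0.1288]
orientation: [[0.995, 0.103, 0.0], [0.103, -0.995, -0.0], [0.0, 0.0, -1.0]]
force: [0.2, -0.7, -0.6]
finger_gap: 0.131
grasp_force: 58.8
```

```bash
python3 - <<'E'
from pl import *
from m import *
s=plan(.585,-.0135,.13,90,18)
T=cam('side'); save(T,'s2.png',(230,110,350,200),5)
E
```

```text
at [ 0.4809 -0.3696  0.1288] 5.9 F [ 0.2 -0.7 -0.6] gap 0.131 t 10.8 -> 18 rows xyz [ 0.664 -0.354 -0.002] turn -0.778
```

View pics/s2.png

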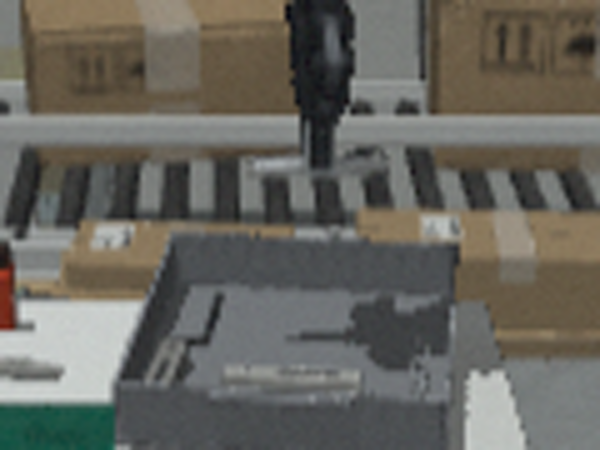

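The feeler set hangs level in the fingers (~s2 315,160). Carrying it to the well.

Call:
jog_arm([
  {"xyz": [0.664,-0.354,0],"turn": -0.778},
  {"xyz": [0.664,-0.354,0],"turn": -0.778},
  {"xyz": [0.664,-0.354,0],"turn": -0.778},
  {"xyz": [0.664,-0.354,0],"turn": -0.778},
  {"xyz": [0.664,-0.354,0],"turn": -0.778},
])

```text
time_s: 11.3
tcp_pos: [0.5632, -0.2922, 0.1274]
orientation: [[0.871, 0.492, 0.0], [0.492, -0.871, -0.0], [0.0, 0.0, -1.0]]
force: [0.1, 0.1, -0.8]
finger_gap: 0.129
grasp_force: 58.8
```

Call:
jog_arm([
  {"xyz": [0.664,-0.354,0],"turn": -0.778},
  {"xyz": [0.664,-0.354,0],"turn": -0.778},
  {"xyz": [0.664,-0.354,0],"turn": -0.778},
  {"xyz": [0.664,-0.354,0],"turn": -0.778},
  {"xyz": [0.664,-0.354,0],"turn": -0.778},
])

```text
time_s: 11.8
tcp_pos: [0.6073, -0.189, 0.1274]
orientation: [[0.605, 0.797, 0.0], [0.797, -0.605, -0.0], [0.0, 0.0, -1.0]]
force: [-0.1, -0.4, 0.0]
finger_gap: 0.128
grasp_force: 58.8
```

Call:
jog_arm([
  {"xyz": [0.664,-0.354,0],"turn": -0.778},
  {"xyz": [0.664,-0.354,0],"turn": -0.778},
  {"xyz": [0.664,-0.354,0],"turn": -0.778},
  {"xyz": [0.664,-0.354,0],"turn": -0.778},
  {"xyz": [0.664,-0.354,0],"turn": -0.778},
])

```text
time_s: 12.3
tcp_pos: [0.6069, -0.0768, 0.1274]
orientation: [[0.239, 0.971, 0.0], [0.971, -0.239, -0.0], [0.0, 0.0, -1.0]]
force: [0.5, -0.6, -1.4]
finger_gap: 0.13
grasp_force: 58.8
```

Call:
jog_arm([
  {"xyz": [0.664,-0.354,0],"turn": -0.778},
  {"xyz": [0.664,-0.354,0],"turn": -0.778},
  {"xyz": [0.664,-0.354,0],"turn": -0.778},
  {"xyz": [0,0,0],"turn": 0},
  {"xyz": [0,0,0],"turn": 0},
])

```text
time_s: 12.8
tcp_pos: [0.5854, -0.0136, 0.1275]
orientation: [[0.001, 1.0, 0.001], [1.0, -0.001, -0.0], [-0.0, 0.001, -1.0]]
force: [-0.8, -0.0, -0.8]
finger_gap: 0.128
grasp_force: 58.8
```

```bash
python3 - <<'E'
from pl import *
from m import *
s=plan(.585,-.0135,.045,90)
S=cam('side');X=cloud(S);Q=X.reshape(-1,3)
m=(Q>[.53,-.09,.105]).all(1)&(Q<[.64,.06,.15]).all(1); q=Q[m]
for lo in np.arange(-.08,.05,.01):
    w=q[(q[:,1]>lo)&(q[:,1]<lo+.01)]
    if len(w): print(round(lo,2),len(w),w.min(0).round(3),w.max(0).round(3))
E
```

```text
at [ 0.5854 -0.0136  0.1275] 89.9 F [-0.8 -0.  -0.8] gap 0.128 t 12.8 -> 3 rows xyz [ 0.001 -0.004  0.917] turn -0.003
-0.07 1 [ 0.591 -0.061  0.135] [ 0.591 -0.061  0.135]
-0.06 8 [ 0.582 -0.057  0.133] [ 0.59  -0.05   0.141]
-0.05 10 [ 0.582 -0.05   0.132] [ 0.59  -0.041  0.14 ]
-0.04 4 [ 0.582 -0.036  0.134] [ 0.59  -0.032  0.135]
-0.03 9 [ 0.581 -0.03   0.133] [ 0.591 -0.02   0.148]
-0.02 13 [ 0.581 -0.019  0.134] [ 0.601 -0.01   0.147]
-0.01 68 [ 0.568 -0.01   0.13 ] [ 0.604 -0.     0.15 ]
-0.0 7 [0.581 0.    0.135] [0.596 0.007 0.14 ]
0.01 10 [0.58  0.011 0.134] [0.59  0.019 0.136]
0.02 18 [0.58  0.021 0.125] [0.593 0.03  0.136]
0.03 15 [0.58  0.031 0.125] [0.59  0.039 0.134]
```

Call:
jog_arm([
  {"xyz": [0,0,0.9],"turn": 0},
  {"xyz": [0,0,0.9],"turn": 0},
  {"xyz": [0,0,0.9],"turn": 0},
  {"xyz": [0,0,0.8],"turn": 0},
  {"xyz": [0,0,0.3],"turn": 0},
])

```text
time_s: 13.35
tcp_pos: [0.5841, -0.0145, 0.0108]
orientation: [[0.003, 1.0, -0.003], [1.0, -0.003, 0.0], [0.0, -0.003, -1.0]]
force: [-0.1, -0.1, -0.5]
finger_gap: 0.13
grasp_force: 58.8
```

Call:
jog_arm([
  {"xyz": [0,0,0.12],"turn": 0},
  {"xyz": [0,0,0],"turn": 0},
  {"xyz": [0,0,0],"turn": 0},
])

```text
time_s: 13.65
tcp_pos: [0.5863, -0.0141, 0.0106]
orientation: [[0.001, 1.0, 0.002], [1.0, -0.001, -0.0], [-0.0, 0.002, -1.0]]
force: [0.4, 0.3, -0.5]
finger_gap: 0.128
grasp_force: 58.8
```

Call:
jog_arm([
  {"xyz": [0,0,0.1],"turn": 0},
  {"xyz": [0,0,0.03],"turn": 0},
  {"xyz": [0,0,0],"turn": 0},
])

```text
time_s: 13.95
tcp_pos: [0.586, -0.0138, 0.0065]
orientation: [[0.001, 1.0, 0.002], [1.0, -0.001, -0.0], [-0.0, 0.002, -1.0]]
force: [0.1, -0.7, 5.1]
finger_gap: 0.129
grasp_force: 59.3
```

Call:
jog_arm([
  {"xyz": [0,0,0],"turn": 0},
  {"xyz": [0,0,0],"turn": 0},
  {"xyz": [0,0,0],"turn": 0},
  {"xyz": [0,0,-0.2],"turn": 0},
  {"xyz": [0,0,-0.4],"turn": 0},
], hand=40)

```text
time_s: 14.45
tcp_pos: [0.5845, -0.0136, 0.0234]
orientation: [[0.001, 1.0, -0.002], [1.0, -0.001, 0.0], [0.0, -0.002, -1.0]]
force: [0.4, 0.0, 0.3]
finger_gap: 0.396
grasp_force: 0.0
```

Call:
jog_arm([
  {"xyz": [0,0,-0.9],"turn": 0},
  {"xyz": [0,0,-0.9],"turn": 0},
  {"xyz": [0,0,-0.9],"turn": 0},
  {"xyz": [0,0,-0.9],"turn": 0},
  {"xyz": [0,0,-0.9],"turn": 0},
])

```text
time_s: 14.95
tcp_pos: [0.5853, -0.0137, 0.1609]
orientation: [[0.001, 1.0, 0.001], [1.0, -0.001, -0.0], [-0.0, 0.001, -1.0]]
force: [1.2, -0.5, 0.1]
finger_gap: 0.399
grasp_force: 0.0
```

```bash
python3 - <<'E'
from pl import *
from m import *
for n in('top','side'):
    T=cam(n)
    for k in('cover_knob','feeler_set'):
        for r in robot.spot_in(k,T): print(n,k,np.round(r['uv'],1),round(r['confidence'],2),atz(T,r['uv'],.065 if k[0]=='c' else .012).round(3))
    X=cloud(T);Q=X.reshape(-1,3);m=(Q>[.4,-.06,.055]).all(1)&(Q<[.5,.03,.076]).all(1); 
    if m.sum(): print('knob',m.sum(),Q[m].mean(0).round(4),Q[m].min(0).round(4),Q[m].max(0).round(4))
    m=(Q>[.55,-.075,.007]).all(1)&(Q<[.62,.048,.025]).all(1); print(m.sum(),Q[m].min(0).round(3),Q[m].max(0).round(3)) if m.sum() else 0
    save(T,n+'7.png',(215,130,330,230),5)
plan(.459,-.012,.15,37)
E
```

```text
top feeler_set [239.9 179.7] 0.46 [0.601 0.129 0.012]
side cover_knob [305.  223.2] 0.9 [0.467 0.047 0.065]
side cover_knob [287.  185.2] 0.49 [ 0.506 -0.175  0.065]
side feeler_set [264.5 231.7] 0.24 [0.571 0.003 0.012]
knob 43 [ 0.4619 -0.0085  0.0648] [ 0.4548 -0.0194  0.0557] [ 0.4686 -0.0027  0.0718]
2 [ 0.605 -0.074  0.013] [ 0.608 -0.073  0.023]
at [ 0.5847 -0.0137  0.1581] 90.0 F [-0.6  0.1 -0.4] gap 0.395 t 15.2 -> 9 rows xyz [-0.187 -0.445  0.03 ] turn 0.981
```

View pics/side7.png

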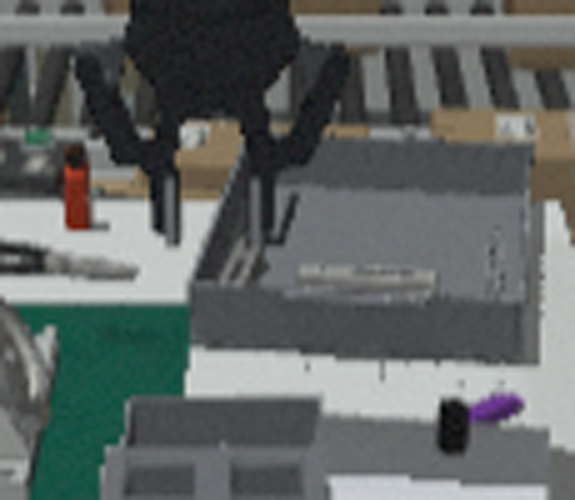

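```bash
python3 - <<'E'
from pl import *
s=plan(.46,-.19,.158,35)
plan(.462,-.012,.12,35,6,s)
E
```

```text
at [ 0.5847 -0.0137  0.1581] 90.0 F [-0.6  0.1 -0.4] gap 0.395 t 15.2 -> 10 rows xyz [-0.735 -0.136  0.   ] turn 0.916
at [ 0.46  -0.19   0.158] 35 F [-0.6  0.1 -0.4] gap 0.395 t 15.2 -> 6 rows xyz [ 0.576 -0.804  0.211] turn 0.0
```

Call:
jog_arm([
  {"xyz": [-0.735,-0.136,0],"turn": 0.916},
  {"xyz": [-0.735,-0.136,0],"turn": 0.916},
  {"xyz": [-0.735,-0.136,0],"turn": 0.916},
  {"xyz": [-0.735,-0.136,0],"turn": 0.916},
  {"xyz": [-0.735,-0.136,0],"turn": 0.916},
])

```text
time_s: 15.75
tcp_pos: [0.5435, -0.1177, 0.1574]
orientation: [[0.466, 0.885, -0.002], [0.885, -0.466, 0.001], [-0.0, -0.002, -1.0]]
force: [0.3, -0.2, 1.0]
finger_gap: 0.399
grasp_force: 0.0
```

Call:
jog_arm([
  {"xyz": [-0.735,-0.136,0],"turn": 0.916},
  {"xyz": [-0.735,-0.136,0],"turn": 0.916},
  {"xyz": [-0.735,-0.136,0],"turn": 0.916},
  {"xyz": [-0.735,-0.136,0],"turn": 0.916},
  {"xyz": [-0.735,-0.136,0],"turn": 0.916},
])

```text
time_s: 16.25
tcp_pos: [0.4593, -0.1902, 0.1575]
orientation: [[0.822, 0.57, -0.002], [0.57, -0.822, 0.001], [-0.001, -0.002, -1.0]]
force: [-0.2, 0.4, 0.3]
finger_gap: 0.404
grasp_force: 0.0
```

```bash
python3 - <<'E'
from pl import *
from m import *
T=cam('top'); save(T,'t8.png',(215,140,345,245),5)
X=cloud(T);Q=X.reshape(-1,3);m=(Q>[.4,-.06,.055]).all(1)&(Q<[.5,.03,.076]).all(1); print('knob',m.sum(),Q[m].mean(0))
m=(Q>[.535,-.075,.008]).all(1)&(Q<[.632,.04,.025]).all(1); rect(Q[m],'feeler')
plan(.462,-.012,.12,35,6)
E
```

```text
knob 31 [ 0.46073107 -0.01151865  0.06792171]
feeler 197 [564.8 -17.6] [72.9 94.5] 14.4 z 0.0125
at [ 0.4567 -0.191   0.1574] 34.4 F [-1.8 -0.9 -0.5] gap 0.402 t 16.3 -> 6 rows xyz [ 0.589 -0.802  0.208] turn -0.018
```

View pics/t8.png

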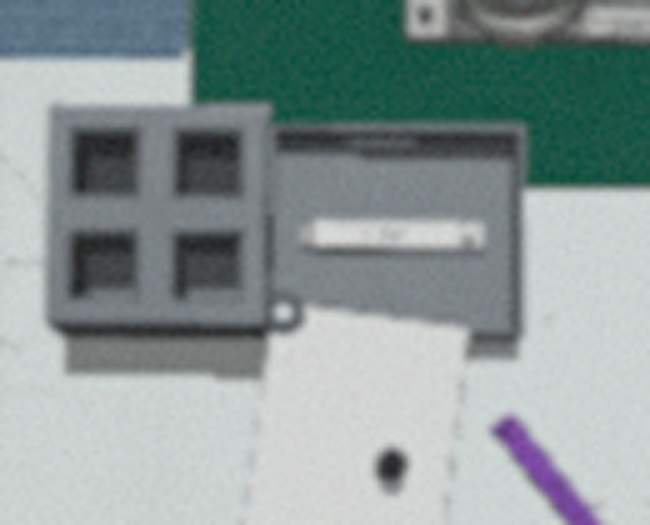

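The feeler set lies flat in the well (t8 395,235) and the cover is fully aside with its knob at (390,467). Now I'll shut the cover.

Call:
jog_arm([
  {"xyz": [0.58,-0.802,0.208],"turn": -0.018},
  {"xyz": [0.58,-0.802,0.208],"turn": -0.018},
  {"xyz": [0.58,-0.802,0.208],"turn": -0.018},
  {"xyz": [0.58,-0.802,0.208],"turn": -0.018},
  {"xyz": [0.58,-0.802,0.208],"turn": -0.018},
])

```text
time_s: 16.8
tcp_pos: [0.4616, -0.0401, 0.1263]
orientation: [[0.814, 0.581, -0.002], [0.581, -0.814, 0.0], [-0.001, -0.001, -1.0]]
force: [0.5, -0.1, -0.5]
finger_gap: 0.398
grasp_force: 0.0
```

Call:
jog_arm([
  {"xyz": [0.58,-0.802,0.208],"turn": -0.018},
  {"xyz": [0,0,0],"turn": 0},
  {"xyz": [0,0,0],"turn": 0},
])

```text
time_s: 17.1
tcp_pos: [0.462, -0.0113, 0.1205]
orientation: [[0.812, 0.584, -0.002], [0.584, -0.812, -0.0], [-0.001, -0.001, -1.0]]
force: [0.5, -1.1, 0.2]
finger_gap: 0.395
grasp_force: 0.0
```

```bash
python3 - <<'E'
from pl import *
plan(.461,-.012,.053,35,3)
E
```

```text
at [ 0.462  -0.0113  0.1205] 35.7 F [ 0.5 -1.1  0.2] gap 0.395 t 17.1 -> 3 rows xyz [-0.013 -0.     0.75 ] turn 0.042
```

Call:
jog_arm([
  {"xyz": [0,0,0.75],"turn": 0},
  {"xyz": [0,0,0.75],"turn": 0},
  {"xyz": [0,0,0.7],"turn": 0},
  {"xyz": [0,0,0],"turn": 0},
])

```text
time_s: 17.5
tcp_pos: [0.4607, -0.0125, 0.0531]
orientation: [[0.813, 0.582, -0.004], [0.582, -0.813, 0.001], [-0.003, -0.003, -1.0]]
force: [0.2, 0.1, 0.6]
finger_gap: 0.398
grasp_force: 0.0
```

Call:
jog_arm([
  {"xyz": [0,0,0],"turn": 0},
  {"xyz": [0,0,0],"turn": 0},
  {"xyz": [0,0,0],"turn": 0},
], hand=24)

```text
time_s: 17.8
tcp_pos: [0.4634, -0.0122, 0.0561]
orientation: [[0.813, 0.583, 0.002], [0.583, -0.813, -0.0], [0.001, 0.001, -1.0]]
force: [0.2, -0.2, 0.1]
finger_gap: 0.244
grasp_force: 0.0
```

Call:
jog_arm([
  {"xyz": [0.018,0.335,0],"turn": -1},
  {"xyz": [0.018,0.335,0],"turn": -1},
  {"xyz": [0.018,0.335,0],"turn": -1},
  {"xyz": [0.018,0.335,0],"turn": -1},
  {"xyz": [0.018,0.335,0],"turn": -1},
])

```text
time_s: 18.3
tcp_pos: [0.5013, -0.0435, 0.0558]
orientation: [[0.408, 0.913, 0.0], [0.913, -0.408, 0.0], [0.0, 0.0, -1.0]]
force: [-1.3, 2.4, 0.5]
finger_gap: 0.24
grasp_force: 0.7
```

Call:
jog_arm([
  {"xyz": [0.018,0.335,0],"turn": -1},
  {"xyz": [0.018,0.335,0],"turn": -1},
  {"xyz": [0.018,0.335,0],"turn": -1},
  {"xyz": [0.018,0.335,0],"turn": -1},
  {"xyz": [0.018,0.335,0],"turn": -1},
])

```text
time_s: 18.8
tcp_pos: [0.5505, -0.0514, 0.0557]
orientation: [[-0.103, 0.995, 0.0], [0.995, 0.103, 0.0], [0.0, 0.0, -1.0]]
force: [-1.5, 0.4, -0.0]
finger_gap: 0.237
grasp_force: 0.7
```

Call:
jog_arm([
  {"xyz": [0.018,0.335,0],"turn": -1},
  {"xyz": [0.018,0.335,0],"turn": -1},
  {"xyz": [0.018,0.335,0],"turn": -1},
  {"xyz": [0.018,0.335,0],"turn": -1},
  {"xyz": [0.01,0.17,0],"turn": -0.5},
])

```text
time_s: 19.3
tcp_pos: [0.5932, -0.0363, 0.0557]
orientation: [[-0.543, 0.84, 0.0], [0.84, 0.543, -0.0], [-0.0, 0.0, -1.0]]
force: [-1.2, -0.3, -0.3]
finger_gap: 0.24
grasp_force: 0.7
```

Call:
jog_arm([
  {"xyz": [0.018,0.335,0],"turn": -1},
  {"xyz": [0.01,0.17,0],"turn": -0.5},
  {"xyz": [0,0,0],"turn": 0},
])

```text
time_s: 19.6
tcp_pos: [0.6052, -0.0269, 0.0557]
orientation: [[-0.665, 0.746, 0.001], [0.746, 0.665, -0.0], [-0.001, 0.001, -1.0]]
force: [0.4, -0.4, 0.3]
finger_gap: 0.246
grasp_force: 0.0
```

Call:
jog_arm([
  {"xyz": [0.004,0.08,0],"turn": -0.25},
  {"xyz": [0,0,0],"turn": 0},
])

```text
time_s: 19.8
tcp_pos: [0.6064, -0.0255, 0.0554]
orientation: [[-0.684, 0.73, 0.0], [0.73, 0.684, -0.0], [-0.0, 0.0, -1.0]]
force: [1.3, 0.7, 0.6]
finger_gap: 0.239
grasp_force: 0.0
```

Call:
jog_arm([
  {"xyz": [0.004,0.08,0],"turn": -0.25},
  {"xyz": [0,0,0],"turn": 0},
])

```text
time_s: 20.0
tcp_pos: [0.6066, -0.0249, 0.0552]
orientation: [[-0.703, 0.711, -0.002], [0.711, 0.703, -0.003], [-0.0, -0.004, -1.0]]
force: [-5.6, -6.0, 6.4]
finger_gap: 0.239
grasp_force: 4.3
```

The cover is at its shut stop, since the force rose while it stayed put. Now the brush.

Call:
jog_arm([
  {"xyz": [0,-0.09,0],"turn": 0},
  {"xyz": [0,0,-0.8],"turn": 0},
  {"xyz": [0,0,-0.9],"turn": 0},
  {"xyz": [0,0,-0.9],"turn": 0},
  {"xyz": [0,0,-0.9],"turn": 0},
], hand=40)

```text
time_s: 20.5
tcp_pos: [0.606, -0.0255, 0.1612]
orientation: [[-0.703, 0.711, 0.0], [0.711, 0.703, 0.0], [0.0, 0.001, -1.0]]
force: [-0.4, -0.7, -0.3]
finger_gap: 0.397
grasp_force: 0.0
```

Call:
jog_arm([
  {"xyz": [0,0,-0.9],"turn": 0},
  {"xyz": [0,0,-0.9],"turn": 0},
  {"xyz": [0,0,0],"turn": 0},
  {"xyz": [0,0,0],"turn": 0},
])

```text
time_s: 20.9
tcp_pos: [0.6063, -0.0256, 0.2144]
orientation: [[-0.703, 0.711, 0.001], [0.711, 0.703, 0.0], [-0.001, 0.001, -1.0]]
force: [0.3, -0.0, -0.1]
finger_gap: 0.402
grasp_force: 0.0
```

```bash
python3 - <<'E'
from pl import *
plan(.4735,.290,.205,180,15)
E
```

```text
at [ 0.6063 -0.0256  0.2144] 134.6 F [ 0.3 -0.  -0.1] gap 0.402 t 20.9 -> 15 rows xyz [0.571 0.533 0.021] turn -0.504
```

Call:
jog_arm([
  {"xyz": [0.571,0.533,0.02],"turn": -0.504},
  {"xyz": [0.571,0.533,0.02],"turn": -0.504},
  {"xyz": [0.571,0.533,0.02],"turn": -0.504},
  {"xyz": [0.571,0.533,0.02],"turn": -0.504},
  {"xyz": [0.571,0.533,0.02],"turn": -0.504},
])

```text
time_s: 21.4
tcp_pos: [0.5895, 0.0911, 0.2095]
orientation: [[-0.865, 0.502, -0.002], [0.502, 0.865, 0.0], [0.002, -0.001, -1.0]]
force: [0.9, 1.0, -0.3]
finger_gap: 0.403
grasp_force: 0.0
```

Call:
jog_arm([
  {"xyz": [0.571,0.533,0.02],"turn": -0.504},
  {"xyz": [0.571,0.533,0.02],"turn": -0.504},
  {"xyz": [0.571,0.533,0.02],"turn": -0.504},
  {"xyz": [0.571,0.533,0.02],"turn": -0.504},
  {"xyz": [0.571,0.533,0.02],"turn": -0.504},
])

```text
time_s: 21.9
tcp_pos: [0.544, 0.1987, 0.2065]
orientation: [[-0.966, 0.259, -0.002], [0.259, 0.966, -0.0], [0.002, -0.001, -1.0]]
force: [0.5, 0.0, 0.4]
finger_gap: 0.402
grasp_force: 0.0
```

Call:
jog_arm([
  {"xyz": [0.571,0.533,0.02],"turn": -0.504},
  {"xyz": [0.571,0.533,0.02],"turn": -0.504},
  {"xyz": [0.571,0.533,0.02],"turn": -0.504},
  {"xyz": [0.571,0.533,0.02],"turn": -0.504},
  {"xyz": [0.571,0.533,0.02],"turn": -0.504},
])

```text
time_s: 22.4
tcp_pos: [0.472, 0.2906, 0.2036]
orientation: [[-1.0, -0.002, -0.002], [-0.002, 1.0, -0.001], [0.002, -0.001, -1.0]]
force: [1.0, 0.3, 1.3]
finger_gap: 0.402
grasp_force: 0.0
```

```bash
python3 - <<'E'
from pl import *
from m import *
plan(.4735,.290,.092,180)
T=cam('top');X=cloud(T);Q=X.reshape(-1,3);m=(Q>[.5,-.12,.055]).all(1)&(Q<[.66,.03,.076]).all(1); print('knob',m.sum(),Q[m].mean(0))
save(T,'t9.png',(215,140,345,245),5)
E
```

```text
at [0.472  0.2906 0.2036] -179.9 F [1.  0.3 1.3] gap 0.402 t 22.4 -> 4 rows xyz [-0.012 -0.005  0.93 ] turn 0.005
knob 34 [ 0.60314792 -0.02525255  0.06750134]
```

View pics/t9.png

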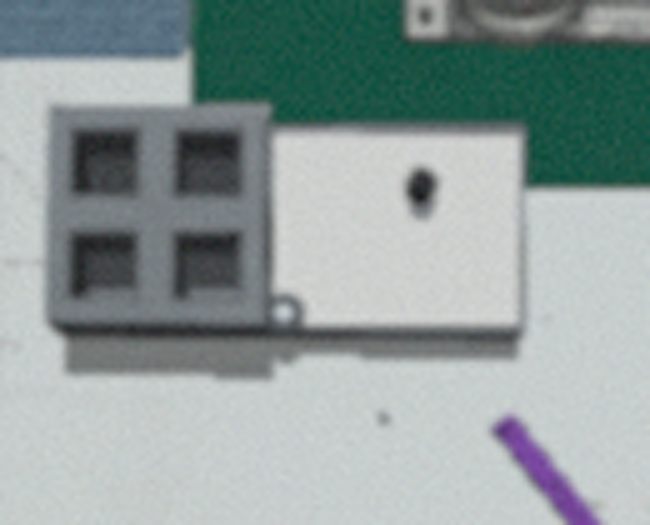

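The cover lies square over the well, so it is shut (knob at t9 420,187). Descending on the brush and gripping it.

Call:
jog_arm([
  {"xyz": [-0.03,-0.01,0.9],"turn": 0},
  {"xyz": [0,0,0.9],"turn": 0},
  {"xyz": [0,0,0.9],"turn": 0},
  {"xyz": [0,0,0.9],"turn": 0},
  {"xyz": [0,0,0],"turn": 0},
])

```text
time_s: 22.95
tcp_pos: [0.4711, 0.2883, 0.093]
orientation: [[-1.0, 0.0, -0.007], [0.0, 1.0, -0.003], [0.007, -0.003, -1.0]]
force: [-1.1, -0.5, 0.4]
finger_gap: 0.401
grasp_force: 0.0
```

Call:
jog_arm([
  {"xyz": [0,0,0],"turn": 0},
  {"xyz": [0,0,0],"turn": 0},
  {"xyz": [0,0,0],"turn": 0},
  {"xyz": [0,0,0],"turn": 0},
  {"xyz": [0,0,0],"turn": 0},
], hand=0)

```text
time_s: 23.45
tcp_pos: [0.4749, 0.2901, 0.098]
orientation: [[-1.0, 0.0, 0.002], [0.0, 1.0, 0.001], [-0.002, 0.001, -1.0]]
force: [-0.1, 0.2, 4.6]
finger_gap: 0.09
grasp_force: 58.8
```

Call:
jog_arm([
  {"xyz": [0,0,-0.5],"turn": 0},
  {"xyz": [0,0,-0.8],"turn": 0},
  {"xyz": [0,0,-0.8],"turn": 0},
  {"xyz": [0,0,-0.8],"turn": 0},
  {"xyz": [0,0,-0.8],"turn": 0},
])

```text
time_s: 23.95
tcp_pos: [0.4742, 0.2898, 0.2093]
orientation: [[-1.0, -0.0, 0.0], [-0.0, 1.0, 0.0], [-0.0, 0.0, -1.0]]
force: [-0.7, -0.1, -0.7]
finger_gap: 0.087
grasp_force: 58.6
```

Call:
jog_arm([
  {"xyz": [0,0,0],"turn": 0},
  {"xyz": [0,0,0],"turn": 0},
])

```text
time_s: 24.15
tcp_pos: [0.4745, 0.2899, 0.2084]
orientation: [[-1.0, -0.0, 0.001], [-0.0, 1.0, 0.0], [-0.001, 0.0, -1.0]]
force: [-0.4, 0.2, -1.0]
finger_gap: 0.093
grasp_force: 58.6
```

```bash
python3 - <<'E'
from pl import *
from m import *
plan(.611,.0825,.21,180,9)
S=cam('side');X=cloud(S);Q=X.reshape(-1,3);m=(Q>[.44,.26,.085]).all(1)&(Q<[.51,.32,.19]).all(1);q=Q[m]
for z in np.arange(.085,.19,.015):
    w=q[(q[:,2]>z)&(q[:,2]<z+.015)]
    if len(w): print(z.round(3),len(w),w.min(0).round(3),w.max(0).round(3))
save(S,'s3.png',(230,170,350,330),4)
E
```

```text
at [0.4745 0.2899 0.2084] -180.0 F [-0.4  0.2 -1. ] gap 0.093 t 24.1 -> 9 rows xyz [-0.506 -0.768 -0.006] turn 0.0
0.115 16 [0.471 0.29  0.12 ] [0.477 0.296 0.129]
0.13 30 [0.469 0.291 0.131] [0.478 0.296 0.145]
0.145 30 [0.47  0.288 0.145] [0.478 0.299 0.16 ]
0.16 30 [0.47  0.291 0.161] [0.477 0.296 0.175]
0.175 34 [0.47  0.291 0.176] [0.478 0.297 0.19 ]
```

View pics/s3.png

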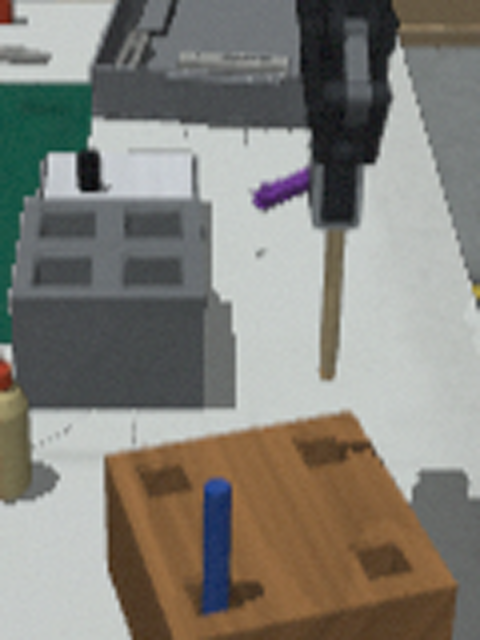

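The brush hangs upright with its foot near z=0.12. Taking it to the opening at (0.611, 0.0825).

Call:
jog_arm([
  {"xyz": [-0.506,-0.768,0],"turn": 0},
  {"xyz": [-0.506,-0.768,0],"turn": 0},
  {"xyz": [-0.506,-0.768,0],"turn": 0},
  {"xyz": [-0.506,-0.768,0],"turn": 0},
  {"xyz": [-0.506,-0.768,0],"turn": 0},
])

```text
time_s: 24.7
tcp_pos: [0.55, 0.1735, 0.2067]
orientation: [[-1.0, -0.0, -0.002], [-0.0, 1.0, -0.0], [0.002, -0.0, -1.0]]
force: [0.2, 0.4, -0.8]
finger_gap: 0.094
grasp_force: 58.6
```

Call:
jog_arm([
  {"xyz": [-0.506,-0.768,0],"turn": 0},
  {"xyz": [-0.506,-0.768,0],"turn": 0},
  {"xyz": [-0.506,-0.768,0],"turn": 0},
  {"xyz": [-0.506,-0.768,0],"turn": 0},
])

```text
time_s: 25.1
tcp_pos: [0.6107, 0.0814, 0.2066]
orientation: [[-1.0, -0.0, -0.002], [-0.0, 1.0, -0.0], [0.002, -0.0, -1.0]]
force: [-1.0, 0.6, -0.7]
finger_gap: 0.09
grasp_force: 58.6
```

Call:
jog_arm([
  {"xyz": [0,0,0],"turn": 0},
  {"xyz": [0,0,0],"turn": 0},
  {"xyz": [0,0,0],"turn": 0},
])

```text
time_s: 25.4
tcp_pos: [0.6101, 0.0831, 0.2074]
orientation: [[-1.0, -0.0, -0.002], [-0.0, 1.0, 0.0], [0.002, 0.0, -1.0]]
force: [0.3, -0.2, -0.8]
finger_gap: 0.085
grasp_force: 58.6
```

```bash
python3 - <<'E'
from pl import *
from m import *
plan(.611,.0825,.095,180,5)
S=cam('side');X=cloud(S);Q=X.reshape(-1,3);m=(Q>[.57,.04,.09]).all(1)&(Q<[.65,.12,.19]).all(1);q=Q[m]
for z in np.arange(.09,.19,.02):
    w=q[(q[:,2]>z)&(q[:,2]<z+.02)]
    if len(w): print(z.round(3),len(w),w.min(0).round(3),w.max(0).round(3))
E
```

```text
at [0.6101 0.0831 0.2074] -180.0 F [ 0.3 -0.2 -0.8] gap 0.085 t 25.4 -> 5 rows xyz [-0.006 -0.004  0.749] turn 0.001
0.11 11 [0.607 0.084 0.119] [0.612 0.088 0.13 ]
0.13 26 [0.606 0.085 0.131] [0.613 0.091 0.149]
0.15 32 [0.605 0.084 0.15 ] [0.613 0.091 0.17 ]
0.17 26 [0.605 0.083 0.172] [0.612 0.089 0.188]
```

Call:
jog_arm([
  {"xyz": [0,0,0.75],"turn": 0},
  {"xyz": [0,0,0.75],"turn": 0},
  {"xyz": [0,0,0.75],"turn": 0},
  {"xyz": [0,0,0.75],"turn": 0},
  {"xyz": [0,0,0.6],"turn": 0},
])

```text
time_s: 25.95
tcp_pos: [0.61, 0.0835, 0.0989]
orientation: [[-1.0, -0.001, -0.001], [-0.001, 1.0, 0.0], [0.001, 0.0, -1.0]]
force: [0.4, 0.3, 0.5]
finger_gap: 0.084
grasp_force: 58.6
```

Call:
jog_arm([
  {"xyz": [0,0,0.05],"turn": 0},
  {"xyz": [0,0,0],"turn": 0},
  {"xyz": [0,0,0],"turn": 0},
])

```text
time_s: 26.25
tcp_pos: [0.6115, 0.0828, 0.0998]
orientation: [[-1.0, -0.001, 0.002], [-0.001, 1.0, 0.0], [-0.002, 0.0, -1.0]]
force: [0.4, 0.3, 0.7]
finger_gap: 0.094
grasp_force: 58.6
```

Lower about 5 mm, release, retreat upward, then go to the marker.

Call:
jog_arm([
  {"xyz": [0,0,0.1],"turn": 0},
  {"xyz": [0,0,0.06],"turn": 0},
  {"xyz": [0,0,0],"turn": 0},
  {"xyz": [0,0,0],"turn": 0},
])

```text
time_s: 26.65
tcp_pos: [0.6109, 0.0824, 0.0939]
orientation: [[-1.0, 0.0, 0.0], [0.0, 1.0, 0.0], [-0.0, 0.0, -1.0]]
force: [-0.8, 0.5, -0.1]
finger_gap: 0.091
grasp_force: 58.6
```

Call:
jog_arm([
  {"xyz": [0,0,0],"turn": 0},
  {"xyz": [0,0,0],"turn": 0},
  {"xyz": [0,0,0],"turn": 0},
  {"xyz": [0,0,-0.5],"turn": 0},
  {"xyz": [0,0,-0.8],"turn": 0},
], hand=45)

```text
time_s: 27.15
tcp_pos: [0.6097, 0.0824, 0.1319]
orientation: [[-1.0, 0.0, -0.003], [0.0, 1.0, -0.0], [0.003, -0.0, -1.0]]
force: [-1.0, 0.5, 0.8]
finger_gap: 0.446
grasp_force: 0.0
```

Call:
jog_arm([
  {"xyz": [0,0,-0.8],"turn": 0},
  {"xyz": [0,0,-0.8],"turn": 0},
  {"xyz": [0,0,-0.8],"turn": 0},
  {"xyz": [0,0,0],"turn": 0},
  {"xyz": [0,0,0],"turn": 0},
])

```text
time_s: 27.65
tcp_pos: [0.6111, 0.0825, 0.2049]
orientation: [[-1.0, -0.0, 0.001], [-0.0, 1.0, 0.0], [-0.001, 0.0, -1.0]]
force: [-0.1, 0.2, -0.3]
finger_gap: 0.453
grasp_force: 0.0
```

```bash
python3 - <<'E'
from pl import *
s=plan(.528,.389,.205,180,12)
plan(.528,.389,.1,180,5,s)
E
```

```text
at [0.6111 0.0825 0.2049] -180.0 F [-0.1  0.2 -0.3] gap 0.453 t 27.6 -> 12 rows xyz [ 0.231  0.851 -0.   ] turn 0.0
at [0.528 0.389 0.205] 180 F [-0.1  0.2 -0.3] gap 0.453 t 27.6 -> 5 rows xyz [-0.   0.   0.7] turn 0.0
```

Call:
jog_arm([
  {"xyz": [0.231,0.851,0],"turn": 0},
  {"xyz": [0.231,0.851,0],"turn": 0},
  {"xyz": [0.231,0.851,0],"turn": 0},
  {"xyz": [0.231,0.851,0],"turn": 0},
  {"xyz": [0.231,0.851,0],"turn": 0},
])

```text
time_s: 28.15
tcp_pos: [0.5752, 0.2109, 0.2033]
orientation: [[-1.0, 0.0, -0.002], [0.0, 1.0, -0.0], [0.002, -0.0, -1.0]]
force: [0.6, 0.3, -0.5]
finger_gap: 0.449
grasp_force: 0.0
```

Call:
jog_arm([
  {"xyz": [0.231,0.851,0],"turn": 0},
  {"xyz": [0.231,0.851,0],"turn": 0},
  {"xyz": [0.231,0.851,0],"turn": 0},
  {"xyz": [0.231,0.851,0],"turn": 0},
  {"xyz": [0.231,0.851,0],"turn": 0},
])

```text
time_s: 28.65
tcp_pos: [0.5406, 0.3385, 0.2032]
orientation: [[-1.0, 0.0, -0.002], [0.0, 1.0, -0.001], [0.002, -0.001, -1.0]]
force: [1.0, -0.3, -0.2]
finger_gap: 0.45
grasp_force: 0.0
```

Call:
jog_arm([
  {"xyz": [0.231,0.851,0],"turn": 0},
  {"xyz": [0.231,0.851,0],"turn": 0},
  {"xyz": [0,0,0],"turn": 0},
  {"xyz": [0,0,0],"turn": 0},
])

```text
time_s: 29.05
tcp_pos: [0.527, 0.3887, 0.2034]
orientation: [[-1.0, -0.001, -0.002], [-0.001, 1.0, -0.001], [0.002, -0.001, -1.0]]
force: [-0.7, -0.2, -0.2]
finger_gap: 0.45
grasp_force: 0.0
```

```bash
python3 - <<'E'
from pl import *
from m import *
plan(.528,.389,.1,180,5)
S=cam('side');X=cloud(S);Q=X.reshape(-1,3)
for n,b in(('marker',(.49,.35,.09,.57,.43,.137)),('brush',(.58,.05,.085,.64,.12,.15))):
    m=(Q>b[:3]).all(1)&(Q<b[3:]).all(1); print(n,m.sum(),Q[m].mean(0),Q[m].max(0))
E
```

```text
at [0.527  0.3887 0.2034] -179.9 F [-0.7 -0.2 -0.2] gap 0.45 t 29.1 -> 5 rows xyz [-0.006  0.002  0.689] turn 0.002
marker 160 [0.52861672 0.39366381 0.11499986] [0.53395896 0.39698459 0.13697827]
brush 117 [0.61007007 0.08575804 0.12018698] [0.61706744 0.09047296 0.14655169]
```

Call:
jog_arm([
  {"xyz": [-0.03,0,0.7],"turn": 0},
  {"xyz": [0,0,0.7],"turn": 0},
  {"xyz": [0,0,0.7],"turn": 0},
  {"xyz": [0,0,0.7],"turn": 0},
  {"xyz": [0,0,0.7],"turn": 0},
])

```text
time_s: 29.6
tcp_pos: [0.529, 0.3874, 0.0987]
orientation: [[-1.0, 0.002, -0.0], [0.002, 1.0, -0.0], [0.0, -0.0, -1.0]]
force: [0.5, -0.5, -0.3]
finger_gap: 0.445
grasp_force: 0.0
```

Call:
jog_arm([
  {"xyz": [0,0,0],"turn": 0},
  {"xyz": [0,0,0],"turn": 0},
  {"xyz": [0,0,0],"turn": 0},
  {"xyz": [0,0,0],"turn": 0},
  {"xyz": [0,0,0],"turn": 0},
], hand=0)

```text
time_s: 30.1
tcp_pos: [0.5291, 0.389, 0.1007]
orientation: [[-1.0, -0.0, 0.001], [-0.0, 1.0, 0.001], [-0.001, 0.001, -1.0]]
force: [-0.6, -0.2, -0.2]
finger_gap: 0.122
grasp_force: 58.3
```

Call:
jog_arm([
  {"xyz": [0,0,-0.5],"turn": 0},
  {"xyz": [0,0,-0.8],"turn": 0},
  {"xyz": [0,0,-0.8],"turn": 0},
  {"xyz": [0,0,-0.8],"turn": 0},
  {"xyz": [0,0,-0.9],"turn": 0},
])

```text
time_s: 30.6
tcp_pos: [0.5284, 0.3888, 0.2149]
orientation: [[-1.0, -0.0, 0.0], [-0.0, 1.0, -0.0], [-0.0, -0.0, -1.0]]
force: [-0.3, -0.5, -0.7]
finger_gap: 0.123
grasp_force: 58.4
```

```bash
python3 - <<'E'
from pl import *
from m import *
plan(.559,.1345,.21,180,10)
S=cam('side');X=cloud(S);Q=X.reshape(-1,3);m=(Q>[.49,.35,.085]).all(1)&(Q<[.57,.43,.19]).all(1);q=Q[m]
for z in np.arange(.085,.19,.015):
    w=q[(q[:,2]>z)&(q[:,2]<z+.015)]
    if len(w): print(z.round(3),len(w),w.min(0).round(3),w.max(0).round(3))
E
```

```text
at [0.5284 0.3888 0.2149] -180.0 F [-0.3 -0.5 -0.7] gap 0.123 t 30.6 -> 10 rows xyz [-0.102 -0.848  0.016] turn 0.0
0.115 5 [0.525 0.392 0.128] [0.532 0.394 0.129]
0.13 43 [0.524 0.391 0.131] [0.534 0.396 0.144]
0.145 50 [0.524 0.391 0.145] [0.534 0.396 0.16 ]
0.16 53 [0.524 0.391 0.16 ] [0.534 0.396 0.175]
0.175 55 [0.523 0.388 0.175] [0.534 0.396 0.19 ]
```

Call:
jog_arm([
  {"xyz": [-0.102,-0.848,0],"turn": 0},
  {"xyz": [-0.102,-0.848,0],"turn": 0},
  {"xyz": [-0.102,-0.848,0],"turn": 0},
  {"xyz": [-0.102,-0.848,0],"turn": 0},
  {"xyz": [-0.102,-0.848,0],"turn": 0},
])

```text
time_s: 31.15
tcp_pos: [0.5441, 0.2607, 0.2142]
orientation: [[-1.0, -0.0, 0.001], [-0.0, 1.0, 0.0], [-0.001, 0.0, -1.0]]
force: [0.2, -0.1, 0.2]
finger_gap: 0.125
grasp_force: 58.5
```

Call:
jog_arm([
  {"xyz": [-0.102,-0.848,0],"turn": 0},
  {"xyz": [-0.102,-0.848,0],"turn": 0},
  {"xyz": [-0.102,-0.848,0],"turn": 0},
  {"xyz": [-0.102,-0.848,0],"turn": 0},
  {"xyz": [-0.102,-0.848,0],"turn": 0},
])

```text
time_s: 31.65
tcp_pos: [0.5594, 0.1335, 0.2142]
orientation: [[-1.0, -0.0, 0.001], [-0.0, 1.0, 0.0], [-0.001, 0.0, -1.0]]
force: [0.3, -0.3, -0.1]
finger_gap: 0.126
grasp_force: 58.5
```

Call:
jog_arm([
  {"xyz": [0,0,0],"turn": 0},
  {"xyz": [0,0,0],"turn": 0},
  {"xyz": [0,0,0],"turn": 0},
])

```text
time_s: 31.95
tcp_pos: [0.5592, 0.1351, 0.214]
orientation: [[-1.0, -0.001, 0.0], [-0.001, 1.0, 0.0], [-0.0, 0.0, -1.0]]
force: [-0.2, 0.2, -0.3]
finger_gap: 0.119
grasp_force: 58.5
```

```bash
python3 - <<'E'
from pl import *
plan(.559,.1345,.1,180,5)
E
```

```text
at [0.5592 0.1351 0.214 ] -180.0 F [-0.2  0.2 -0.3] gap 0.119 t 31.9 -> 5 rows xyz [ 0.002 -0.004  0.76 ] turn 0.001
```

Call:
jog_arm([
  {"xyz": [0,0,0.76],"turn": 0},
  {"xyz": [0,0,0.76],"turn": 0},
  {"xyz": [0,0,0.76],"turn": 0},
  {"xyz": [0,0,0.76],"turn": 0},
  {"xyz": [0,0,0.7],"turn": 0},
])

```text
time_s: 32.45
tcp_pos: [0.559, 0.1356, 0.1006]
orientation: [[-1.0, -0.002, -0.0], [-0.002, 1.0, 0.0], [0.0, 0.0, -1.0]]
force: [0.7, -0.6, 0.5]
finger_gap: 0.123
grasp_force: 58.5
```

Call:
jog_arm([
  {"xyz": [0,0,0.1],"turn": 0},
  {"xyz": [0,0,0],"turn": 0},
  {"xyz": [0,0,0],"turn": 0},
])

```text
time_s: 32.75
tcp_pos: [0.56, 0.135, 0.0997]
orientation: [[-1.0, -0.001, 0.002], [-0.001, 1.0, 0.0], [-0.002, 0.0, -1.0]]
force: [0.4, 1.5, 0.3]
finger_gap: 0.123
grasp_force: 58.5
```

Lower 3 mm more, release, retreat and look.

Call:
jog_arm([
  {"xyz": [0,0,0.1],"turn": 0},
  {"xyz": [0,0,0],"turn": 0},
  {"xyz": [0,0,0],"turn": 0},
])

```text
time_s: 33.05
tcp_pos: [0.5595, 0.1344, 0.096]
orientation: [[-1.0, 0.0, 0.001], [0.0, 1.0, 0.0], [-0.001, 0.0, -1.0]]
force: [-0.5, 0.4, 0.2]
finger_gap: 0.119
grasp_force: 58.5
```

Call:
jog_arm([
  {"xyz": [0,0,0],"turn": 0},
  {"xyz": [0,0,0],"turn": 0},
  {"xyz": [0,0,0],"turn": 0},
  {"xyz": [0,0,-0.5],"turn": 0},
  {"xyz": [0,0,-0.8],"turn": 0},
], hand=40)

```text
time_s: 33.55
tcp_pos: [0.5581, 0.1343, 0.1337]
orientation: [[-1.0, 0.0, -0.003], [0.0, 1.0, -0.0], [0.003, -0.0, -1.0]]
force: [0.1, 0.4, 0.4]
finger_gap: 0.4
grasp_force: 0.0
```

Call:
jog_arm([
  {"xyz": [0,0,-0.8],"turn": 0},
  {"xyz": [0,0,-0.8],"turn": 0},
  {"xyz": [0,0,-0.8],"turn": 0},
  {"xyz": [0,0,-0.8],"turn": 0},
  {"xyz": [0,0,-0.8],"turn": 0},
])

```text
time_s: 34.05
tcp_pos: [0.5591, 0.1344, 0.2556]
orientation: [[-1.0, 0.0, 0.0], [0.0, 1.0, 0.0], [-0.0, 0.0, -1.0]]
force: [0.3, 0.3, 0.6]
finger_gap: 0.4
grasp_force: 0.0
```

Call:
jog_arm([
  {"xyz": [0.8,0,-0.3],"turn": 0},
  {"xyz": [0.8,0,0],"turn": 0},
  {"xyz": [0.8,0,0],"turn": 0},
  {"xyz": [0.8,0,0],"turn": 0},
  {"xyz": [0.8,0,0],"turn": 0},
])

```text
time_s: 34.55
tcp_pos: [0.4382, 0.1344, 0.2636]
orientation: [[-1.0, 0.0, 0.0], [0.0, 1.0, 0.0], [-0.0, 0.0, -1.0]]
force: [0.1, -0.3, -0.4]
finger_gap: 0.4
grasp_force: 0.0
```

Call:
jog_arm([
  {"xyz": [0.8,0,0],"turn": 0},
  {"xyz": [0.8,0,0],"turn": 0},
  {"xyz": [0,0,0],"turn": 0},
  {"xyz": [0,0,0],"turn": 0},
  {"xyz": [0,0,0],"turn": 0},
])

```text
time_s: 35.05
tcp_pos: [0.3921, 0.1344, 0.2637]
orientation: [[-1.0, 0.0, 0.001], [0.0, 1.0, 0.0], [-0.001, 0.0, -1.0]]
force: [0.4, -0.2, 0.1]
finger_gap: 0.399
grasp_force: 0.0
```

```bash
python3 - <<'E'
from pl import *
from m import *
T=cam('top');S=cam('side')
a=S['color'][150:360,200:360];b=T['color'][140:260,110:350]
a=cv2.resize(a,(400,525));b=cv2.resize(b,(400,200));im=np.vstack([a[:380],b]);cv2.imwrite('pics/f.png',im[:,:,::-1])
X=cloud(T);Q=X.reshape(-1,3);m=(Q>[.5,-.12,.055]).all(1)&(Q<[.66,.03,.076]).all(1); print('knob',m.sum(),Q[m].mean(0))
E
```

```text
knob 34 [ 0.60298834 -0.02520915  0.06843201]
```

View pics/f.png

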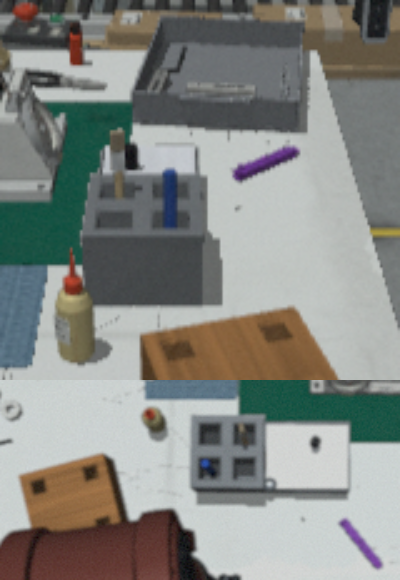

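The brush (117,165) and marker (170,200) stand upright in their openings. The cover is shut, the oil bottle is upright, and the block's other two sockets were already empty in the first pictures.

```bash
python3 -c "
from cell import robot
print(robot.sign_off())"
```

```text
the job is handed in; nothing more can be done
None
```

The job is handed in: the feeler set is in the well with the cover swung shut, the one marker and one brush that were there stand upright in the caddy's openings, and the oil bottle is still standing.

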